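Stand up the suction port and snap its cap on

ROBOT

A 6-joint arm with a two-finger parallel gripper is mounted at the origin on the work surface. World frame = base frame: x ahead of the robot, y to its left, z up, the work surface at z = 0. Lengths are in m, angles in rad, forces in N, time in s.
With the tool pointing down it reaches from about 0.4 to 0.925 m from the base axis. Payload 3.4 kg.
Tool frame: the origin (TCP) lies midway between the tips of the shut fingers; the grasp point (between the pads) lies behind it (robot.grip_point_offset is the x of the grasp point in the tool frame, in m); x points along the fingers, z is the direction in which the jaws open and shut, and the axes are right-handed (so a half turn about x gives the same grasp; the last joint's range is limited). The gripper opens to 85 mm and grips with 20 to 120 N. Pads are 22 mm wide; open, the fingers measure 114 mm over their backs; the gripper's body (76 mm by 85 mm) begins 54 mm behind the grasp point. The pads swing forward as they close: fully open they stand 13 mm farther back than shut.
Start: joints at [-1.385, 0.307, 1.506, -0, 1.328, -0.073], TCP at [0.148, -0.556, 0.231] pointing down, gripper open.
Joint ranges: [-3.12, 3.12], [-1.05, 2.28], [0.14, 2.33], [-1.42, 4.57], [0.1, 2.73], [-2.68, 2.68]. Speed limits (rad/s): [2.57, 2.57, 3.14, 3.14, 3.14, 3.14].

INTERFACE

Orientations are given as a rotation vector (axis times angle).
In Python, from rig import robot, observe, eyes, workorder gives the robot as it stands. The module is installed in compiled form; this text tells all that it offers. Calls block until the motion is done:
- robot.movep(position, orientation): joint-space move of the TCP to a pose.
- robot.move_linear(position, attitude=None, feed=0.15, f_stop=None): straight line of the TCP; attitude=None keeps the orientation; feed is the mean speed in m/s. With f_stop (N) it stops when the force on the tool has changed by that much, and returns True; else False.
- robot.movej(angles): joint-space move.
- robot.open_jaws() and robot.grasp(grasp_force=None): open the fingers fully, or close them until they stop; grasp_force is the grip in N (None keeps the last).
- robot.hold(seconds).
- robot.ik(position, orientation): joint angles nearest the present ones, or None.
- observe(): the state.
- eyes.capture(name): name is "scene" or "side" or "wrist"; returns (picture, depth): 480x640x3 uint8, red, green, blue; 480x640 float32, m along the optical axis (not along the pixel's ray), 0 where there is no reading.
- eyes.get_calibration(name): a dict with "camera_matrix" (3x3 intrinsics, pixels), "extrinsics" (4x4, takes a point from camera to world coordinates). Camera axes: x right, y down, z forward; pixel columns grow to the right and rows downward; lengths in m; the calibration is good to about 2 mm. A picture is of the moment at which its call begins: read the wrist's pose just before it. get_calibration takes no time and is no camera call; for the wrist camera it gives the pose at the moment of the call.
A pose or a line that the arm cannot do raises robot.MotionError and nothing moves.
- workorder.hand_in(): hands the job in, once; it reports no verdict.
Trained networks look in the newest picture that a camera, given by its name, has taken for a name from the list of things; names that differ only in an ending like _2 or _b are one class to them, and where a whole thing is asked for, a point or a joint stands for the part that bears it (a point fixed in the world has none). Each returns a list of dicts, best first, with "conf" (0 to 1); they miss things now and then, are a little off and sometimes report something else, mostly with a low value. They report only what shows in the picture. A call takes as long as a camera call.
- eyes.recognise(camera, name): "location" ([x, y, z] in m, in the coordinates of the camera as it stood for that picture, good to about 4 mm: the middle of the surface that is visible of it).
- eyes.tip_of(camera, name): "location" ([x, y, z] in m, in the coordinates of the camera as it stood for that picture, good to about 4 mm: a listed point, or the origin of a listed thing).
The state is a dict: "time_s": time; "joint_positions": joint angles; "joint_velocities": joint speeds; "joint_torque": joint torques, N m; "tcp_pos": TCP position; "tcp_rot": TCP orientation; "force": force on the tool from outside, world axes, zero at the start; "torque": the same for the moment, N m; "opening": finger opening in m.
Only numpy, scipy, OpenCV 4.12 (cv2) and the standard library are available. Lean on these libraries where they do the work, as an engineer would, in place of code of your own. Each camera call takes 0.05 s, during which the arm holds its last target.

TASK

The steel suction port on the console is leaning over on its hinge: stand it fully upright against its stop (pressing down its red lever does that), then press the black cap onto the port's stud until it clicks. Keep pressing after the click so that the blue seal under the cap stays squeezed, and finish while still holding the cap pressed down; leave the cup, the jar and the bottle where they stand.

Things in the scene. Friction and masses are not known exactly. Their poses are not given: they have to be found in the camera images.
- port_tilt (a joint): lean of the port's head, rad: 0 = fully upright, against a stop; it starts leaning at 0.45 to 0.8. It cannot pass 0 and the stiff friction hinge stays where it is left (0.25 N m). Pressing the red lever down with about 5 N stands the head up
- port_hinge (a point): fixed point on the hinge axis of the port, in the middle, 30 mm above the console. Its x axis points level towards the side the head leans to, its y axis is the hinge axis, its z is up. Under it is a fixed foot of 90 mm diameter, 8 mm high, with two cheeks beside the head (54 mm over both, 28 mm wide, 44 mm high)
- lever (a point): middle of the top face of the red tilt lever: a flat paddle 55 mm long, 24 mm wide, 6 mm thick that is one piece with the head and sticks out from the hinge on the side away from the lean (port_hinge's -x), square to the stud. It spans 40 to 95 mm from the hinge axis, this point is at 70 mm. It points up at the angle of the lean and lies level, its top 33 mm above the console, when the head is upright
- port_seat (a point): centre of the top of the blue seal ring (relaxed) on the port's head, fixed in the head; z runs along the stud, away from the hinge. It lies 46 mm from the hinge axis along the stud. Below the seal (42 mm diameter) is a steel flange, 44 mm diameter, 34 to 40 mm from the hinge axis; the neck under it is 25 mm thick. The seal gives way along the stud by up to 4 mm, at 1 N plus 2.5 N per mm
- stud_top (a point): centre of the stud's top, 24 mm beyond port_seat. The steel stud is 24 mm thick, its last 8 mm a cone that narrows to 10 mm. Four spring balls stand out 3.5 mm from its side, 10 mm beyond the seal: they resist the cap from about 15 to 11 mm above its place on the seal (peak 6 to 12 N), then the force drops, they snap out over the cap's inner lip and draw it to 2 mm above the seal (the click)
- cap_mid (a point): centre of the black cap, half-way up; z is the cap's axis, upwards. It stands upright and open side down on the console, 68 mm tall in all: below, a hollow skirt of 47 mm diameter and 36 mm height with a yellow band, above it a round grip knob of 26 mm diameter and 32 mm height with a yellow dot on top. Its mouth has a lip with a hole of 26.6 mm diameter, 4 mm thick, and the hollow is 31 mm deep. 50 to 100 g. Just resting on the relaxed seal, cap_mid is 34 mm above port_seat
- seal (a joint): how far the blue seal ring is squeezed, m: 0 = relaxed, 0.004 = fully squeezed
- cup: bystander: small steel cup, 64 mm diameter, 70 mm tall; origin at the centre of its underside
- jar: bystander: amber glass jar with white lid, 54 mm diameter, 75 mm tall; origin at the centre of its underside
- flask: bystander: white bottle with blue screw cap, 48 mm diameter, 95 mm tall; origin at the centre of its underside

How it is judged:
On the way, in this order (a step that is already met when the one before it is completed fails the run):
1. the port has been swung upright (value of joint port_tilt below 0.08 rad), for 0.2 s.
2. the cap has clicked onto the stud (z of cap_mid in the frame of port_seat below 0.0355 m and distance between cap_mid and port_seat below 0.0365 m and angle between the z axis of cap_mid and the z axis of port_seat, either way round below 0.1 rad), for 0.1 s.
At the end, for the whole second after the job is handed in: The port is upright (within 0.08 rad of its stop); the cap is clicked on, in line with the stud (0.1 rad), its centre at most 35.5 mm beyond the seal's relaxed top; the fingers are still on the cap and keep it pressed so that the seal stays squeezed by more than 1.2 mm (all of step 2 and value of joint port_tilt below 0.08 rad and value of joint seal above 0.0012 m and contact force between the fingers and cap above 2 N); the arm keeps its last pose, push and grip.
It fails at once if the cup was pushed away or tipped over (distance of cup from where it was at the start of the episode above 0.03 m or angle between cup's own z axis and vertical above 0.5 rad).
It fails at once if the jar was pushed away or tipped over (distance of jar from where it was at the start of the episode above 0.03 m or angle between jar's own z axis and vertical above 0.5 rad).
It fails at once if the bottle was pushed away or tipped over (distance of flask from where it was at the start of the episode above 0.03 m or angle between flask's own z axis and vertical above 0.5 rad).
It also fails if it takes over 59 s, if anything falls off the work surface, if the arm or the gripper's body presses on something with over 40 N, if the wrist force passes 120 N, or if a joint passes its speed limit or range.

## Working session

There is one attempt and no reset: what is moved stays moved. The work goes in short steps, each a Python script; the robot and the scene stay as the last script left them, time stands still between calls to the robot, and variables do not carry over. Pictures are saved under pics/ and viewed, and the job is handed in when it is done.

```bash
mkdir -p pics; cat > h.py <<'E'
from rig import robot, observe, eyes, workorder
import numpy as np, cv2
from scipy.spatial.transform import Rotation as R
def snap(n,f):
    T=np.array(eyes.get_calibration(n)["extrinsics"]); p,d=eyes.capture(n); cv2.imwrite(f"pics/{f}.png",p[:,:,::-1]); return p,d,T
def w(T,l): return (T@np.r_[l,1])[:3]
def find(n,name,T,fn=None,k=2):
    K=np.array(eyes.get_calibration(n)["camera_matrix"])
    for r in (fn or eyes.tip_of)(n,name)[:k]:
        l=np.array(r["location"]); px=K@l; print(n,name,round(r["conf"],2),w(T,l).round(4),(px[:2]/px[2]).round())
E
python3 - <<'E'
from h import *
s=observe(); print(s); print(robot.grip_point_offset)
for n in ("scene","side","wrist"):
    p,d,T=snap(n,n+"0"); print(n,T.round(3).tolist())
    for o in ("port_hinge","lever","port_seat","stud_top","cap_mid","cup","jar","flask"): find(n,o,T)
print(observe()["time_s"])
E
```

```text
{'time_s': 0.0, 'joint_positions': array([-1.38445817e+00,  3.07533117e-01,  1.50770302e+00,  9.52122238e-06,
        1.32841003e+00, -7.35236031e-02]), 'joint_velocities': array([0.0011469 , 0.00062562, 0.00051571, 0.0015529 , 0.00081085,
       0.00044544]), 'joint_torque': array([-1.77811085e-03, -4.57551348e+01, -2.51915449e+01, -2.14604552e-04,
        1.31165085e-02,  1.03840239e-05]), 'tcp_pos': array([ 0.14757717, -0.55499366,  0.23039272]), 'tcp_rot': array([ 1.01704109,  1.32255635, -1.01474979]), 'force': array([-0.31280894,  0.63768296,  0.81339158]), 'torque': array([0.04059226, 0.02120997, 0.01896982]), 'opening': 0.08532002718294215}
-0.0187
scene [[0.229, 0.587, -0.777, 1.325], [0.973, -0.153, 0.172, -0.145], [-0.018, -0.795, -0.606, 0.714], [0.0, 0.0, 0.0, 1.0]]
scene port_hinge 0.6 [ 0.5398 -0.1135  0.0317] [239. 280.]
scene lever 0.77 [ 0.5948 -0.1171  0.0737] [239. 283.]
scene lever 0.55 [ 0.432   0.2442 -0.0035] [407. 231.]
scene port_seat 0.72 [ 0.5083 -0.1066  0.0688] [239. 253.]
scene stud_top 0.73 [ 0.4988 -0.1053  0.0845] [238. 243.]
scene stud_top 0.21 [ 0.
[... 302 characters left out ...]
 0.553, -0.523, 0.465], [0.009, -0.682, -0.732, 0.689], [0.0, 0.0, 0.0, 1.0]]
side port_hinge 0.9 [ 0.5398 -0.108   0.0273] [361. 205.]
side lever 0.7 [ 0.5923 -0.1222  0.0721] [344. 171.]
side port_seat 0.64 [ 0.4309  0.2496 -0.0021] [268. 386.]
side port_seat 0.57 [ 0.5111 -0.1034  0.0594] [373. 201.]
side stud_top 0.91 [ 0.4919 -0.1064  0.0889] [385. 193.]
side cap_mid 0.76 [0.6238 0.0992 0.0352] [247. 244.]
side cup 0.74 [0.4641 0.0653 0.0034] [332. 292.]
side jar 0.76 [ 0.4297  0.2487 -0.0033] [269. 386.]
side flask 0.84 [ 0.6292  0.2498 -0.0019] [179. 310.]
wrist [[0.258, -0.929, -0.266, 0.216], [-0.966, -0.248, -0.07, -0.538], [-0.001, 0.275, -0.961, 0.374], [0.0, 0.0, 0.0, 1.0]]
1.35
```

View pics/scene0.png

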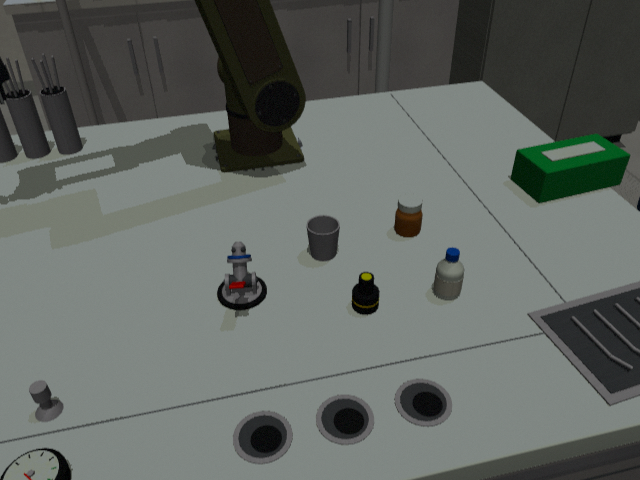

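View pics/side0.png

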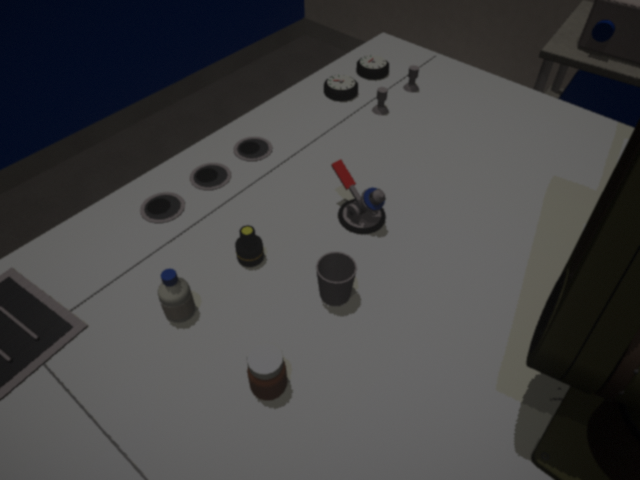

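The scene view shows the port at about (239,280) with its red lever facing away from the robot. The cap is at (366,293), the cup at (323,238), the jar at (408,218) and the bottle at (449,275). The networks agree from both views: lean is about 0.6 rad towards -x. Next I'll look closer with the wrist camera at the port and the cap, from two places each.

```bash
cat >> h.py <<'E'
def down(phi):
    z=np.array([np.cos(phi),np.sin(phi),0]); x=np.array([0,0,-1.]); return R.from_matrix(np.c_[x,np.cross(z,x),z])
def tcp():
    s=observe(); T=np.eye(4); T[:3,:3]=R.from_rotvec(s["tcp_rot"]).as_matrix(); T[:3,3]=s["tcp_pos"]; return T
def lookpose(target,d,phi):
    C=np.linalg.inv(tcp())@np.array(eyes.get_calibration("wrist")["extrinsics"])
    Rt=down(phi).as_matrix(); Rc=Rt@C[:3,:3]; cam=np.array(target)-d*Rc[:,2]; return cam-Rt@C[:3,3], down(phi).as_rotvec()
E
python3 - <<'E'
from h import *
T=tcp(); print(T.round(3)); phi0=np.arctan2(T[1,2],T[0,2]); q=observe()["joint_positions"]; print(phi0, phi0-q[0])
C=np.linalg.inv(T)@np.array(eyes.get_calibration("wrist")["extrinsics"]); print(C.round(3))
for tg in ((.54,-.11,.06),(.625,.095,.06)):
  az=np.arctan2(tg[1],tg[0])
  for a in (0,np.pi/2,-np.pi/2,np.pi):
    p,o=lookpose(tg,.27,phi0-q[0]+az+a); print(tg,a,p.round(3),robot.ik(p,o))
E
```

```text
[[-0.     0.966  0.257  0.148]
 [-0.     0.257 -0.966 -0.556]
 [-1.    -0.     0.     0.231]
 [ 0.     0.     0.     1.   ]]
-1.3109644885336205 0.07351480077766404
[[ 0.001 -0.275  0.961 -0.142]
 [ 0.001 -0.961 -0.275  0.07 ]
 [ 1.     0.001 -0.001  0.   ]
 [ 0.     0.     0.     1.   ]]
(0.54, -0.11, 0.06) 0 [ 0.541 -0.106  0.177] [-2.70281184e-01  3.20904803e-01  1.63347968e+00 -4.44089210e-16
  1.18720817e+00 -1.42841721e-01]
(0.54, -0.11, 0.06) 1.5707963267948966 [ 0.536 -0.109  0.177] [-0.27836833  0.31572696  1.64169361  0.          1.18417208 -1.72172519]
(0.54, -0.11, 0.06) -1.5707963267948966 [ 0.544 -0.111  0.177] [-0.27685249  0.32632215  1.62484229  0.          1.19042821  1.4213833 ]
(0.54, -0.11, 0.06) 3.141592653589793 [ 0.539 -0.114  0.177] None
(0.625, 0.095, 0.06) 0 [0.624 0.099 0.177] [ 0.09042779  0.42722592  1.45629651  0.          1.25807023 -0.13393238]
(0.625, 0.095, 0.06) 1.5707963267948966 [0.621 0.094 0.177] [ 8.34411957e-02  4.22020594e-01  1.46532794e+00 -4.44089210e-16
  1.25424412e+00 -1.71171529e+00]
(0.625, 0.095, 0.06) -1.5707963267948966 [0.629 0.096 0.177] [0.08463599 0.43268623 1.4467856  0.         1.26212082 1.43107215]
(0.625, 0.095, 0.06) 3.141592653589793 [0.626 0.091 0.177] None
```

```bash
python3 - <<'E'
from h import *
az=np.arctan2(-.11,.54)
for i,(a,d) in enumerate(((0,.30),(np.pi/2,.30))):
    robot.movep(*lookpose((.54,-.11,.05),d,az+a)); p,d_,T=snap("wrist",f"port{i}")
    for o in ("port_hinge","lever","port_seat","stud_top"): find("wrist",o,T,k=1)
az=np.arctan2(.095,.625)
for i,a in enumerate((np.pi/2,0)):
    robot.movep(*lookpose((.625,.095,.04),.30,az+a)); p,d_,T=snap("wrist",f"cap{i}")
    for o in ("cap_mid",): find("wrist",o,T,k=1)
print(observe()["time_s"])
E
```

```text
wrist port_hinge 0.7 [ 0.5419 -0.1094  0.0263] [313. 234.]
wrist lever 0.88 [ 0.595  -0.1152  0.0682] [388. 242.]
wrist port_seat 0.58 [ 0.5131 -0.1062  0.0652] [274. 251.]
wrist stud_top 0.56 [ 0.4972 -0.1029  0.0885] [247. 261.]
wrist lever 0.98 [ 0.595  -0.1176  0.0692] [317. 321.]
wrist port_seat 0.9 [ 0.51   -0.1046  0.0682] [311. 209.]
wrist stud_top 0.85 [ 0.5019 -0.1041  0.0889] [309. 202.]
wrist cap_mid 0.95 [0.6247 0.0984 0.0388] [318. 245.]
wrist cap_mid 0.77 [0.6261 0.0995 0.0366] [314. 238.]
7.925
```

```bash
python3 -c "
import cv2,numpy as np
a=[cv2.imread(f'pics/{n}.png') for n in ('port0','port1','cap0','cap1')]
cv2.imwrite('pics/m.png',cv2.resize(np.vstack([np.hstack(a[:2]),np.hstack(a[2:])]),(800,600)))"
```

```text
(no output)
```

View pics/m.png

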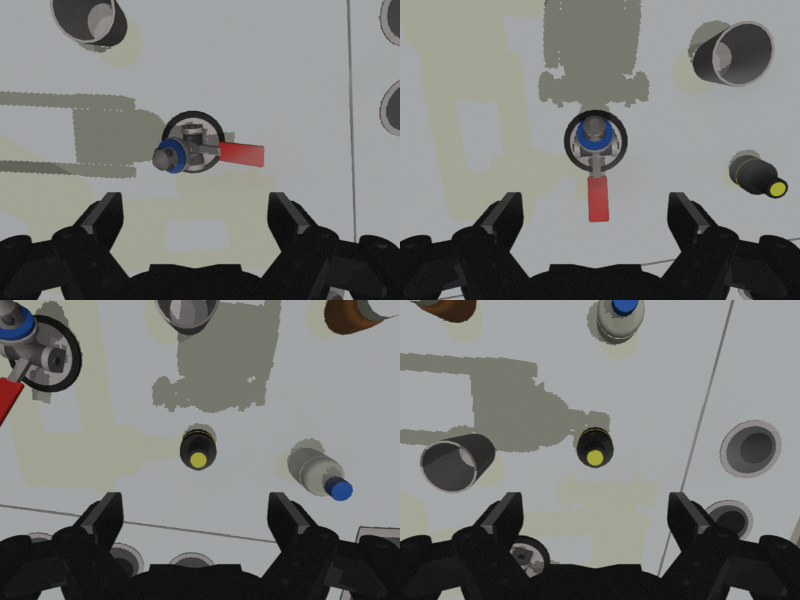

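The four wrist views show the port leaning towards the robot, with the red lever pointing away. The cap stands upright with its yellow dot at about (597,458) in the fourth tile. Measured heights fit the text: hinge 0.026–0.032, lever about 0.07, stud_top about 0.089, cap_mid about 0.036. I'll get the dot from depth, then press the lever.

```bash
cat >> h.py <<'E'
def cloud(d,T,n="wrist"):
    K=np.array(eyes.get_calibration(n)["camera_matrix"]); v,u=np.mgrid[:480,:640]
    P=np.stack([(u-K[0,2])/K[0,0]*d,(v-K[1,2])/K[1,1]*d,d],-1); return P@T[:3,:3].T+T[:3,3]
def dot():
    p,d,T=snap("wrist","dot"); hsv=cv2.cvtColor(p,cv2.COLOR_RGB2HSV)
    m=cv2.inRange(hsv,(22,150,100),(38,255,255)); P=cloud(d,T); m=(m>0)&(d>0)
    n,l,st,c=cv2.connectedComponentsWithStats(m.astype(np.uint8)); i=1+np.argmax(st[1:,4]); s=l==i
    print("dot px",c[i].round(1),st[i],"P",np.median(P[s],0).round(4),P[s].mean(0).round(4)); return P[s]
E
python3 - <<'E'
from h import *
dot()
a=np.arctan2(-.0125,.095); L=np.array([np.cos(a),np.sin(a)]); h=np.array([.5405,-.110])
xy=h+.066*L; o=down(a).as_rotvec()
robot.grasp(30)
robot.movep(np.r_[xy,.11],o); print(observe()["force"])
r=robot.move_linear(np.r_[xy,.022],feed=.04,f_stop=18)
s=observe(); print(r,s["tcp_pos"],s["force"],s["opening"],s["time_s"])
robot.hold(.4); p,d,T=snap("scene","press"); snap("side","press_s")
E
```

```text
dot px [311.7 252.1] [299 241  26  24 468] P [0.6243 0.0976 0.068 ] [0.6243 0.0975 0.0679]
[ 0.07272428  0.66179331 -0.96997273]
True [ 0.60638482 -0.11871598  0.03299665] [-1.44232938  1.23375812  6.99020601] -0.00027582661807428024 11.4083
```

```bash
python3 - <<'E'
from h import *
print(observe()["force"])
p0=observe()["tcp_pos"]; robot.move_linear(p0+[0,0,.09],feed=.12)
robot.open_jaws()
az=np.arctan2(-.11,.54)
np.set_printoptions(suppress=True)
for i,a in enumerate((0,np.pi/2)):
    robot.movep(*lookpose((.5405,-.11,.09),.27,az+a)); p,d,T=snap("wrist",f"up{i}")
    for o in ("lever","port_seat","stud_top"): find("wrist",o,T,k=1)
    P=cloud(d,T); hsv=cv2.cvtColor(p,cv2.COLOR_RGB2HSV)
    near=(np.hypot(P[...,0]-.5405,P[...,1]+.11)<.035)&(d>0)
    top=near&(P[...,2]>.0975); print("top n",top.sum(),P[top].mean(0).round(4),P[near][:,2].max())
    cone=near&(P[...,2]>.093); 
    b=near&(cv2.inRange(hsv,(100,120,60),(130,255,255))>0)&(P[...,2]>.072); Q=P[b]
    pl=np.linalg.lstsq(np.c_[Q[:,:2]-[.5405,-.11],np.ones(len(Q))],Q[:,2],rcond=None)[0]
    print("blue n",len(Q),"zmed",np.median(Q[:,2]),"bbox",Q.min(0).round(4),Q.max(0).round(4),"plane",pl.round(4))
    r=near&(cv2.inRange(hsv,(0,150,60),(8,255,255))>0); r=(np.hypot(P[...,0]-.6,P[...,1]+.118)<.06)&(cv2.inRange(hsv,(0,150,60),(8,255,255))>0)&(d>0); Q=P[r]
    print("red",Q.min(0).round(4),Q.max(0).round(4),Q.mean(0).round(4))
    np.savez(f"up{i}.npz",p=p,P=P,d=d,T=T)
print(observe()["time_s"])
a=[cv2.imread(f'pics/{n}.png') for n in ('up0','up1')]
cv2.imwrite('pics/m2.png',cv2.resize(np.hstack(a),(800,300)))
E
```

```text
[-1.33716889  1.67807659  7.75110976]
wrist lever 0.84 [ 0.6094 -0.1168  0.0303] [394. 216.]
wrist port_seat 0.58 [ 0.5366 -0.1094  0.0739] [306. 238.]
wrist stud_top 0.57 [ 0.5405 -0.1098  0.1032] [311. 249.]
top n 17617 [ 0.5439 -0.0923  0.2897] 0.30590132220545774
blue n 1175 zmed 0.07564345597084515 bbox [ 0.518  -0.1289  0.0734] [ 0.5582 -0.0883  0.0881] plane [ 0.0039 -0.009   0.0758]
red [ 0.5766 -0.1311  0.0065] [ 0.6317 -0.1035  0.0351] [ 0.6029 -0.1173  0.0325]
wrist lever 0.87 [ 0.6094 -0.1174  0.0289] [319. 300.]
wrist port_seat 0.7 [ 0.5379 -0.1098  0.0746] [312. 235.]
wrist stud_top 0.58 [ 0.5406 -0.1062  0.0996] [318. 247.]
top n 18200 [ 0.5236 -0.1066  0.2882] 0.30384727157972463
blue n 1236 zmed 0.07562049623752093 bbox [ 0.5171 -0.1293  0.072 ] [ 0.558  -0.0885  0.088 ] plane [0.011  0.0096 0.0758]
red [ 0.5767 -0.1333  0.0307] [ 0.6283 -0.1049  0.0341] [ 0.5867 -0.1212  0.0324]
15.9083
```

View pics/m2.png

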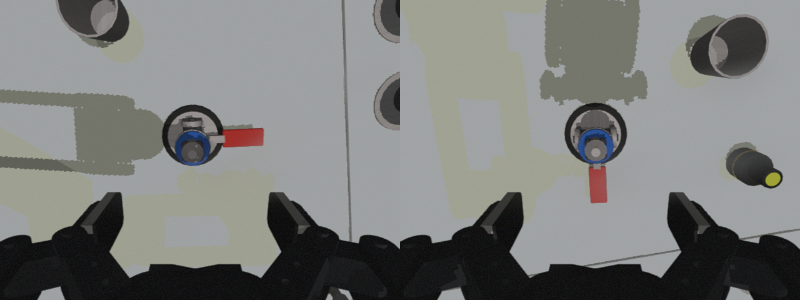

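The port is upright: in the left tile the seal and stud are concentric at about (193,148), the seal plane is level at z = 0.0757, and the lever is flat at z ≈ 0.033. Now I'll refine the stud centre offline.

```bash
python3 - <<'E'
import numpy as np,cv2
from scipy.optimize import least_squares
for i in (0,1):
    f=np.load(f"up{i}.npz");P=f["P"];d=f["d"];p=f["p"]
    near=(np.hypot(P[...,0]-.538,P[...,1]+.11)<.035)&(d>0)&(P[...,2]<.12)
    for lo,hi in ((.0985,.12),(.0965,.12),(.094,.0985)):
        t=near&(P[...,2]>lo)&(P[...,2]<hi); Q=P[t]; print(i,lo,t.sum(),Q.mean(0).round(4),((Q.min(0)+Q.max(0))/2).round(4),np.ptp(Q,axis=0).round(4))
    # cone fit: z = .1 - (r-.005)*8/7 for r 5..12
    t=near&(P[...,2]>.0935); Q=P[t]
    g=lambda x:(np.minimum(0,-(np.hypot(Q[:,0]-x[0],Q[:,1]-x[1])-.005)*8/7)+x[2]-Q[:,2])
    s=least_squares(g,[.538,-.11,.1],loss="soft_l1",f_scale=.0005); print("cone",s.x.round(4),np.abs(g(s.x)).mean())
    hsv=cv2.cvtColor(p,cv2.COLOR_RGB2HSV); b=near&(cv2.inRange(hsv,(100,120,60),(130,255,255))>0)&(abs(P[...,2]-.0757)<.0012)
    Q=P[b]; h=cv2.convexHull((Q[:,:2]*1e4).astype(np.float32))[:,0]/1e4
    g=lambda x:np.hypot(h[:,0]-x[0],h[:,1]-x[1])-x[2]
    s=least_squares(g,[.538,-.11,.021],loss="soft_l1",f_scale=.0005); print("seal",s.x.round(4),np.abs(g(s.x)).max())
E
```

```text
0 0.0985 223 [ 0.5382 -0.1088  0.0996] [ 0.538  -0.1088  0.1001] [0.0114 0.0118 0.0031]
0 0.0965 376 [ 0.5385 -0.1083  0.0988] [ 0.538  -0.1086  0.0991] [0.0164 0.0158 0.0051]
0 0.094 376 [ 0.5386 -0.1075  0.0962] [ 0.5383 -0.1086  0.0963] [0.0204 0.021  0.0045]
cone [ 0.5383 -0.109   0.0996] 0.0005271941613061862
seal [ 0.5381 -0.1087  0.0204] 0.00047243822353110546
1 0.0985 231 [ 0.5378 -0.1088  0.0995] [ 0.5376 -0.1085  0.0998] [0.0128 0.0124 0.0025]
1 0.0965 374 [ 0.5374 -0.1086  0.0988] [ 0.5374 -0.109   0.0988] [0.0166 0.0156 0.0045]
1 0.094 388 [ 0.5366 -0.1083  0.0961] [ 0.5378 -0.1083  0.0963] [0.0202 0.0208 0.0045]
cone [ 0.538  -0.1087  0.0995] 0.0005057592174534573
seal [ 0.5378 -0.1087  0.0204] 0.00046024989311814826
```

The stud axis is at (0.5380, −0.1088), agreed by the cone, top and seal fits in both views. Now I'll grasp the cap.

```bash
python3 - <<'E'
from h import *
o=down(0.).as_rotvec(); c=np.array([.6243,.0976])
robot.movep(np.r_[c,.15],o); P=dot()
c2=(P[:,:2].min(0)+P[:,:2].max(0))/2; print(c2, observe()["tcp_pos"])
robot.move_linear(np.r_[c,.036],feed=.12,f_stop=15); print(observe()["force"],observe()["tcp_pos"])
robot.grasp(80); s=observe(); print(s["opening"],s["tcp_pos"],s["force"])
snap("wrist","gr"); snap("side","gr_s")
robot.move_linear(s["tcp_pos"]+[0,0,.13],feed=.15); robot.hold(.2)
s=observe(); print(s["opening"],s["tcp_pos"],s["force"],s["time_s"])
p,d,T=snap("wrist","lift"); find("wrist","cap_mid",T); snap("scene","lift_s"); p,d,T=snap("side","lift_d"); find("side","cap_mid",T)
ims=[cv2.imread(f'pics/{n}.png') for n in ('gr','gr_s','lift','lift_d')]
cv2.imwrite('pics/m3.png',cv2.resize(np.vstack([np.hstack(ims[:2]),np.hstack(ims[2:])]),(800,600)))
E
```

```text
dot px [311.3 252.7] [297 240  30  27 609] P [0.6241 0.0978 0.0679] [0.6243 0.0978 0.0679]
[0.62437746 0.09768176] [0.62431462 0.09709845 0.15019303]
[ 0.66490113 -0.15566054  0.85666193] [0.62505736 0.09764586 0.03675988]
0.023911503809341664 [0.6244196  0.09762738 0.03651659] [-1.34249642 -0.56214184  4.395456  ]
0.023797119294890645 [0.62371514 0.09754796 0.16523795] [ 0.94738309 -0.07734503 -1.02718206] 20.5
wrist cap_mid 0.97 [0.6215 0.0938 0.166 ] [305. 324.]
side cap_mid 0.6 [0.6217 0.0955 0.1633] [242. 187.]
```

View pics/m3.png

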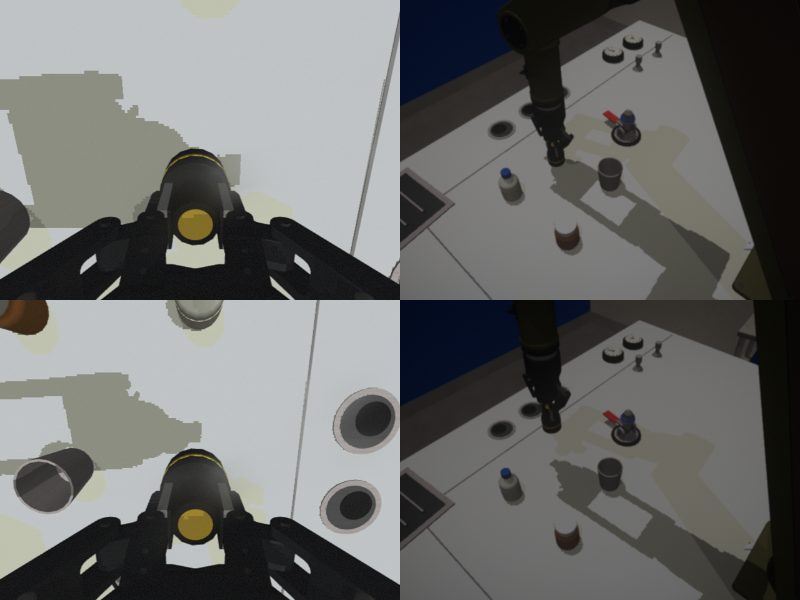

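The cap is held upright and has not shifted: the dot sits at about (197,224) in the grasp view and (195,224) in the lift view. Next I'll measure the dot relative to the TCP, hover over the stud, and press.

```bash
python3 - <<'E'
from h import *
def dotc():
    P=dot(); m=cv2.minEnclosingCircle((P[:,:2]*1e4).astype(np.float32)); return np.r_[np.array(m[0])/1e4,np.median(P[:,2])]
o=down(0.).as_rotvec(); st=np.array([.5380,-.1088])
D=dotc()-observe()["tcp_pos"]; print("dot-tcp",D)
robot.movep(np.r_[st-D[:2],.170],o); robot.hold(.2)
t=observe()["tcp_pos"]; e=dotc(); print("dot over stud",e,"tcp",t, e-t)
p,d,T=snap("side","hov_s"); p,d,T=snap("scene","hov"); print(observe()["force"],observe()["time_s"])
ims=[cv2.imread(f'pics/{n}.png') for n in ('dot','hov')]
cv2.imwrite('pics/m4.png',cv2.resize(np.hstack(ims),(800,300)))
E
```

```text
dot px [312.3 359. ] [ 285  335   56   49 2142] P [0.6249 0.0974 0.1977] [0.625  0.0973 0.1977]
dot-tcp [ 0.00038662 -0.00059776  0.03135851]
dot px [312.2 359. ] [ 285  335   56   49 2144] P [ 0.539  -0.1072  0.2014] [ 0.5391 -0.1072  0.2014]
dot over stud [ 0.53891016 -0.10740238  0.20142377] tcp [ 0.53847861 -0.10692968  0.16995405] [ 0.00043155 -0.0004727   0.03146972]
[ 0.37220102 -0.84894015 -0.49697234] 22.0417
```

View pics/m4.png

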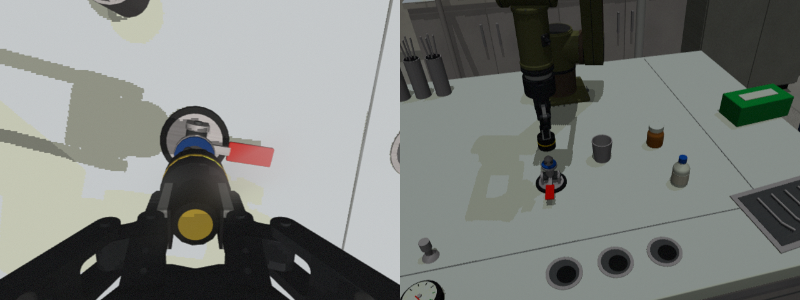

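```bash
python3 - <<'E'
from h import *
L=[]
for i in range(8): robot.hold(.05); L.append(observe()["tcp_pos"])
print(np.mean(L,0),np.std(L,0))
robot.move_linear([.5376,-.1083,.139],feed=.1)  # cap bottom ~.1025
L=[]
for i in range(6): robot.hold(.05); L.append(observe()["tcp_pos"])
print(np.mean(L,0),np.std(L,0),observe()["force"])
# two-view check of alignment
for n in("side","scene"): p,d,T=snap(n,"pre_"+n)
a=cv2.imread("pics/pre_side.png"); b=cv2.imread("pics/pre_scene.png")
cv2.imwrite('pics/m5.png',np.hstack([cv2.resize(a[120:260,300:450],(400,373)),cv2.resize(b[180:330,160:310],(400,373))]))
print(observe()["time_s"])
E
```

```text
[ 0.53773942 -0.10791864  0.16993908] [1.14630278e-04 2.47092529e-04 4.27580004e-05]
[ 0.53808788 -0.10845941  0.13957019] [1.17184986e-04 2.73059993e-05 1.64436351e-04] [ 0.03040652  0.36318722 -0.61077244]
23.3
```

View pics/m5.png

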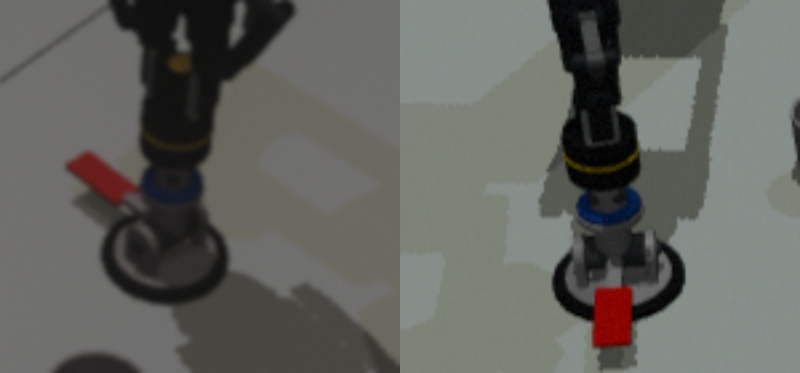

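Both views show the cap in line over the stud: in the crop, foot, seal and cap at x ≈ 619, 609 and 601 follow one perspective line. Pressing in stages.

```bash
python3 - <<'E'
from h import *
def rep(t): s=observe(); print(t,s["tcp_pos"].round(4),s["force"].round(2),s["torque"].round(2),round(s["time_s"],2))
for z in (.133,.129,.126):
    r=robot.move_linear([.5376,-.1083,z],feed=.03,f_stop=12); robot.hold(.1); rep((z,r))
    if r: break
E
```

```text
(0.133, False) [ 0.5376 -0.1083  0.1329] [-0.37 -0.19 -0.11] [ 0.02  0.   -0.04] 23.75
(0.129, False) [ 0.5376 -0.1083  0.1289] [-0.47 -0.1  -0.62] [ 0.01 -0.01  0.04] 24.13
(0.126, False) [ 0.5378 -0.1084  0.1261] [-0.13 -0.63  0.58] [-0.06 -0.09 -0.02] 24.48
```

```bash
python3 - <<'E'
from h import *
def rep(t): s=observe(); print(t,s["tcp_pos"].round(4),s["force"].round(2),round(s["opening"],4),round(s["time_s"],2))
for z in (.123,.120,.117,.1145,.1125,.1115,.1105,.1098):
    r=robot.move_linear([.5376,-.1083,z],feed=.03,f_stop=30); robot.hold(.1); rep((z,r))
    if r: break
p,d,T=snap("wrist","seat"); find("wrist","cap_mid",T); dot()
for n in("side","scene"): p,d,T=snap(n,"seat_"+n); find(n,"cap_mid",T)
a=cv2.imread("pics/seat_side.png"); b=cv2.imread("pics/seat_scene.png")
cv2.imwrite('pics/m6.png',np.hstack([cv2.resize(a[120:260,300:450],(400,373)),cv2.resize(b[180:330,160:310],(400,373))]))
E
```

```text
(0.123, False) [ 0.538  -0.1085  0.1233] [ 1.24 -1.15  2.94] 0.0242 24.83
(0.12, False) [ 0.537  -0.1082  0.1192] [-0.41 -0.12 -4.46] 0.0241 25.18
(0.117, False) [ 0.5371 -0.1082  0.1159] [  2.18  -1.36 -12.56] 0.0243 25.53
(0.1145, False) [ 0.5375 -0.1082  0.1149] [-0.35  0.37 -2.18] 0.0243 25.88
(0.1125, False) [ 0.5378 -0.1083  0.1128] [-0.12 -0.44 -0.67] 0.0239 26.23
(0.1115, False) [ 0.5378 -0.1084  0.1118] [-0.1   0.64  0.99] 0.0238 26.58
(0.1105, False) [ 0.5379 -0.1083  0.1108] [-0.84  1.22  4.32] 0.0242 26.93
(0.1098, False) [ 0.5379 -0.1083  0.1101] [-0.69 -0.3   5.58] 0.0234 27.28
wrist cap_mid 0.86 [ 0.5364 -0.1105  0.1107] [307. 320.]
dot px [312.2 359. ] [ 285  335   56   49 2153] P [ 0.5384 -0.1086  0.1416] [ 0.5385 -0.1086  0.1416]
side cap_mid 0.61 [ 0.535  -0.1068  0.1054] [366. 175.]
scene cap_mid 0.66 [ 0.5381 -0.1136  0.1059] [235. 247.]
```

View pics/m6.png

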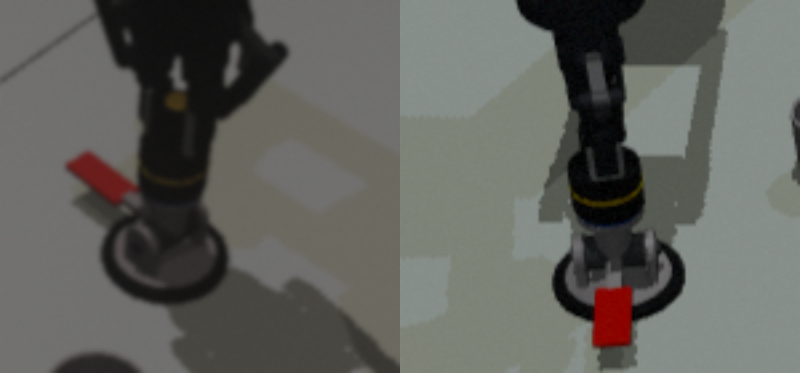

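The force record shows the click: a 12 N downward pull near z = 0.116. The dot's height puts the cap about 2.1–2.4 mm into the seal. I'll add a little margin and check the steadiness.

```bash
python3 - <<'E'
from h import *
r=robot.move_linear([.5376,-.1083,.1090],feed=.02,f_stop=15); print(r)
F=[];X=[]
for i in range(15): robot.hold(.05); s=observe(); F.append(s["force"]);X.append(s["tcp_pos"])
print(np.mean(F,0).round(2),np.std(F,0).round(2),np.mean(X,0).round(4),s["opening"],s["time_s"])
P=dot(); p,d,T=snap("wrist","fin"); find("wrist","cap_mid",T)
p,d,T=snap("side","fin_side"); [find("side",n,T,k=1) for n in ("cup","jar","flask")]
p,d,T=snap("scene","fin_scene"); find("scene","lever",T)
E
```

```text
False
[-1.27  0.38  7.47] [0.44 0.37 0.64] [ 0.5379 -0.1084  0.1096] 0.0246341346270094 28.6333
dot px [312.2 359. ] [ 285  335   56   49 2152] P [ 0.5384 -0.1086  0.1411] [ 0.5385 -0.1087  0.141 ]
wrist cap_mid 0.6 [ 0.5376 -0.1099  0.1105] [310. 319.]
wrist cap_mid 0.48 [ 0.6087 -0.1197  0.0265] [427. 271.]
side cup 0.57 [0.4668 0.0645 0.0015] [331. 292.]
side jar 0.73 [ 0.4358  0.2474 -0.0013] [267. 383.]
side flask 0.84 [ 0.6297  0.2469 -0.0032] [181. 310.]
scene lever 0.72 [ 0.6074 -0.1184  0.0302] [242. 307.]
```

View pics/fin_scene.png

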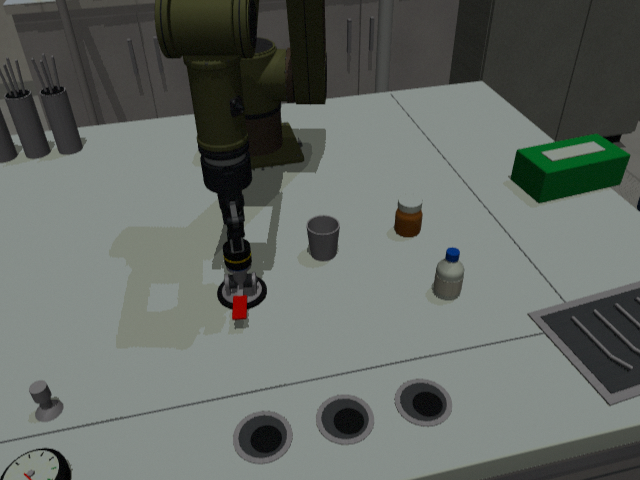

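The cap is seated at about (237,255), the lever lies level at (240,307), and the bystanders have not moved. About 7.5–8 N and the dot's height both give a squeeze of about 2.6–2.9 mm. Handing in.

```bash
python3 -c "
from h import *
workorder.hand_in(); s=observe(); print(s['time_s'],s['force'],s['tcp_pos'])"
```

```text
the job is handed in; nothing more can be done
the job is handed in; nothing more can be done
```

I stood the port upright by pressing its red lever, gripped the cap by its knob, pressed it onto the stud until it clicked, and handed in at about 29 s, still holding it down.

- **Port:** the lever stopped level at z = 0.033. After the press the seal plane measured level at z = 0.0757, and the lever was still level in the last view.
- **Click:** the force record showed a pull of about 12 N drawing the cap down near z = 0.116, as the text describes.
- **Squeeze:** the push was steady at about 7.5 N, and the yellow dot was at z = 0.141. Both point to the seal being squeezed about 2.6–2.9 mm, against the required 1.2 mm.
- **Alignment:** the dot was within about 0.5 mm of the stud axis. I did not measure the cap's angle; it looked in line with the stud in the views.
- **Bystanders:** the cup, jar and bottle measured within 6 mm of where they started. The single-shot estimates scatter by several millimetres, and the views showed no movement.

After the press the networks put `cap_mid` anywhere from z = 0.105 to 0.111 m, which is within their stated error of about 4 mm. I relied on the force and the dot instead. The hand-in gave no verdict, and no state could be read after it.

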